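# Lay out the steriliser tray

### The arm

A 7-joint arm with a two-finger parallel gripper is mounted at the origin on the work surface. World frame = base frame: x ahead of the robot, y to its left, z up, the work surface at z = 0. Lengths are in m, angles in rad, forces in N, time in s.
With the tool pointing down it reaches from about 0.4 to 0.85 m from the base axis. Payload 10.4 kg.
Tool frame: the origin (TCP) lies on the centre line of the jaws, within the pads' length; the fingertips stand 17 mm ahead of it and the grasp point (between the pads) lies 2 mm behind it; z points along the fingers, y is the line along which they close (so a half turn about z gives the same grasp; the last joint's range is limited). The gripper opens to 85 mm and grips with 20 to 120 N. Pads are 22 mm wide; open, the fingers measure 114 mm over their backs; the gripper's body (76 mm by 85 mm) begins 54 mm behind the grasp point. The pads swing forward as they close: fully open they stand 13 mm farther back than shut.
Start: joints at [1.152, 0.332, -0.065, 1.46, 0.022, 1.35, -0.088], TCP at [0.241, -0.577, 0.248] pointing down, gripper open.
Joint ranges: [-2.6, 2.6], [-0.5, 2.12], [-1.47, 1.34], [0.16, 2.42], [-1.27, 4.41], [0.06, 2.06], [-2.6, 2.6]. Speed limits (rad/s): [2.22, 2.22, 2.79, 2.79, 3.14, 3.14, 3.14].

### API

Orientations are given as a unit quaternion [x, y, z, w].
In Python, from workcell import get_obs, optics, job gives the robot as it stands. The module is installed in compiled form; this text tells all that it offers.
- The arm moves only by the tool send_rows, never from a script. Its argument "plan" is a list that holds one entry, the list of rows, each a list of 7 numbers: the turn, a rotation vector about the tool's x, y, z in units of 1.5 rad (1.0 is 1.5 rad), then the shift along the tool's x, y, z in units of 20 cm (1.0 is 20 cm), then the opening, from 0 (shut) to 1 (fully open). A call has 1 to 20 rows; each row shifts and turns the commanded pose from where the row before left it, along the tool's axes as they then stand; what a row does not reach is not made up. A row lasts 1/12 s, in which the tool goes at most 41.7 mm and 7.16 degrees, less where a joint would pass 70% of its speed; a pose out of reach is approached as far as the arm can. A call with a number of a shift or a turn outside -1 to 1 is refused whole. A call with a gripper value outside its range is refused whole. The fingers move at their own pace and stop on an object; "squeeze" is the grip in N (left out, the last holds). Time passes only in rows, so rows that do not move let the fingers close. It gives the time, the measured TCP pose, the force, the opening and the grip force at its end, in the units of the state.
- get_obs(): the state, without advancing time (a new reading comes with each control period).
- optics.camera(name): name is "scene" or "top" or "wrist"; returns the picture (420x560x3 uint8, red, green, blue); there is no depth.
- optics.get_calibration(name): a dict with "intrinsics" (3x3 intrinsics, pixels), "world_from_camera" (4x4, takes a point from camera to world coordinates); the wrist camera has in their place "T_tool_cam" (4x4, takes a point from camera to tool coordinates, whose origin is the TCP and whose axes are the flange's). Camera axes: x right, y up, looking along -z (the intrinsics and any distortion apply to the point x, -y, -z); pixel columns grow to the right and rows downward; lengths in m; the calibration is good to about 2 mm. A picture is of the moment at which its call begins: read the wrist's pose just before it. get_calibration takes no time and is no camera call.
- job.hand_in(): hands the job in; it is judged then, once.
The state is a dict: "clock": time; "joint_pos": joint angles; "joint_velocities": joint speeds; "tau": joint torques, N m; "position": TCP position; "ee_rot": TCP orientation; "ft_force": force on the tool from outside, world axes, zero at the start; "torque": the same for the moment, N m; "grip_width": opening from 0.0 (shut) to 1.0 (fully open); "grasp_force": force on a finger pad.
Only numpy, scipy, OpenCV 4.12 (cv2) and the standard library are available. Lean on these libraries where they do the work, as an engineer would, in place of code of your own. Each camera call takes 0.05 s, during which the arm holds its last target. There are 200 camera calls.

### The job

Lay out the steriliser's loading tray, its long side with the wire handle being the front: looking across the tray from the handle's side, stand the open steel beaker on the middle pad, the brown bottle on the pad to the left of the beaker and the squat white jar on the pad to the right of it, so that the beaker is between them, and put the knobbed lid on top of the beaker, knob up. Centre each thing on its pad and the lid on the beaker's rim, let nothing tip over, and leave the timer and the wash bottle on the bench where they are.

Things in the scene. Friction and masses are not known exactly. Their poses are not given: they have to be found in the camera images.
- tray: Steel tray fixed on the bench, 150 x 310 mm, floor 3 mm thick, rim 12 mm high. Origin: centre of its underside. A wire handle (top at 18 mm, standing out 44 mm) is on one long side, the front, the tray's own -x side; the pads lie in a row along its y, and seen from the handle's side left is +y. It may be turned any way round, handle towards or away from the robot, on the robot's left or right.
- pad_a: One of three identical round black rubber pads in a row on the tray floor, about 95 mm apart, 68 mm across, 3 mm thick, fixed. Origin: centre of its underside, 3 mm above the bench; its top is 6 mm above the bench. The names do not tell which is the left, middle or right one.
- pad_b: One of three identical round black rubber pads in a row on the tray floor, about 95 mm apart, 68 mm across, 3 mm thick, fixed. Origin: centre of its underside, 3 mm above the bench; its top is 6 mm above the bench. The names do not tell which is the left, middle or right one.
- pad_c: One of three identical round black rubber pads in a row on the tray floor, about 95 mm apart, 68 mm across, 3 mm thick, fixed. Origin: centre of its underside, 3 mm above the bench; its top is 6 mm above the bench. The names do not tell which is the left, middle or right one.
- bottle: Brown glass bottle, the tallest of the four things, closed with a black cap: 95 mm high, body 44 mm in diameter up to 66 mm, neck above, cap 28 mm across. Loose, 0.12 kg. Origin: centre of its underside, z up. Bottle, beaker, jar and lid start upright on a blue mat 6 mm thick, at the corners of a 110 mm square, in any order.
- beaker: Open steel beaker, a straight round cup 58 mm across and 60 mm high, wall 3 mm (52 mm inside). Standing loose, 0.12 kg. Origin: centre of its underside, z up.
- jar: Squat white round jar with a white cap, 50 mm high: body 58 mm across up to 36 mm, cap 62 mm across above it. Closed, standing loose, 0.14 kg. Origin: centre of its underside, z up.
- lid: Lid of the beaker: steel disc 68 mm across, 4 mm thick, a plug 34 mm across and 4 mm deep under it that drops into the beaker, and a black knob on top, 18 mm across, 28 mm tall. 36 mm high in all, 0.08 kg. Origin: centre of the plug's underside, z up; seated, it is 56 mm above the beaker's origin. Starts knob up on the blue mat.
- timer: White bench timer, 50 x 70 mm, 32 mm high, loose on the bench beyond the work; leave it alone. Origin: centre of its underside.
- wash_bottle: Clear plastic wash bottle, 64 mm across and 150 mm high, loose on the bench to the side; leave it alone. Origin: centre of its underside.
Things that resemble listed ones, but are neither listed nor needed, are in the scene too. What is shaped like the jar but purple or turquoise is not meant.

How it is judged:
By the outcome, as a careful person would: the job done as asked, in the order asked, and still so for the second after the job is handed in, with the robot touching nothing.
It also fails if it takes over 117 s, if anything falls off the work surface, if the arm or the gripper's body presses on something with over 40 N, if the wrist force passes 120 N, or if a joint passes its speed limit or range.

## Working session

There is one attempt and no reset: what is moved stays moved. The work goes in short steps, Python scripts to look and compute and a tool call to move; the robot and the scene stay as the last step left them, time stands still between calls to the robot, and variables do not carry over. Pictures are saved under pics/ and viewed, at most 14 in all, crops included, and the job is handed in when it is done.

Besides the shell and the picture viewer there is one more tool, called after "Emit:" as name(argument=value, ...), one argument or row to a line, values as JSON. send_rows: Moves the arm, as the interface text tells. Its arguments: {"type":"object","properties":{"plan":{"type":"array"},"squeeze":{"type":"number"}},"required":["plan"]}

```bash
mkdir -p pics; python3 - <<'E'
from workcell import get_obs, optics, job
import cv2,numpy as np
o=get_obs(); print({k:np.round(v,3).tolist() for k,v in o.items()})
for n in ["scene","top"]:
    im=optics.camera(n); cv2.imwrite(f"pics/{n}0.png",im[:,:,::-1])
for n in ["scene","top","wrist"]:
    print(n,{k:(np.round(v,4).tolist() if not isinstance(v,str) else v) for k,v in optics.get_calibration(n).items()})
E
```

```text
{'clock': 0.0, 'joint_pos': [1.152, 0.333, -0.065, 1.461, 0.022, 1.35, -0.089], 'joint_velocities': [-0.0, 0.001, -0.001, -0.001, -0.002, 0.001, 0.0], 'tau': [0.001, -62.546, 0.05, -39.161, 0.016, 0.01, -0.0], 'position': [0.241, -0.576, 0.248], 'ee_rot': [0.98, 0.197, -0.0, -0.001], 'ft_force': [0.047, 0.138, 0.515], 'torque': [-0.014, 0.043, -0.034], 'grasp_force': 0.0, 'grip_width': 1.0}
scene {'intrinsics': [[408.3334, 0.0, 273.7619], [0.0, 408.3334, 207.5203], [0.0, 0.0, 1.0]], 'world_from_camera': [[-0.4824, -0.5026, 0.7174, 1.339], [0.8756, -0.2994, 0.379, 0.4311], [0.0243, 0.811, 0.5845, 0.6604], [0.0, 0.0, 0.0, 1.0]]}
top {'intrinsics': [[546.4748, 0.0, 285.9227], [0.0, 546.4748, 209.9051], [0.0, 0.0, 1.0]], 'world_from_camera': [[0.0094, 0.9829, -0.1839, 0.3437], [-0.9999, 0.0113, 0.009, 0.0559], [0.0109, 0.1838, 0.9829, 1.1971], [0.0, 0.0, 0.0, 1.0]]}
wrist {'intrinsics': [[366.8359, 0.0, 275.5145], [0.0, 366.8359, 207.9371], [0.0, 0.0, 1.0]], 'T_tool_cam': [[0.0009, 0.9465, 0.3227, 0.0833], [1.0, -0.001, 0.0003, 0.0], [0.0006, 0.3227, -0.9465, -0.1246], [0.0, 0.0, 0.0, 1.0]]}
```

View pics/scene0.png

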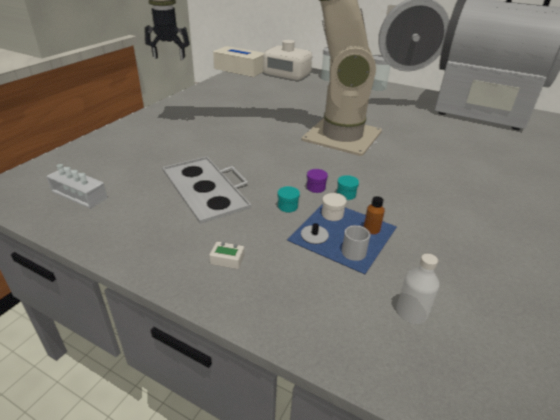

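View pics/top0.png

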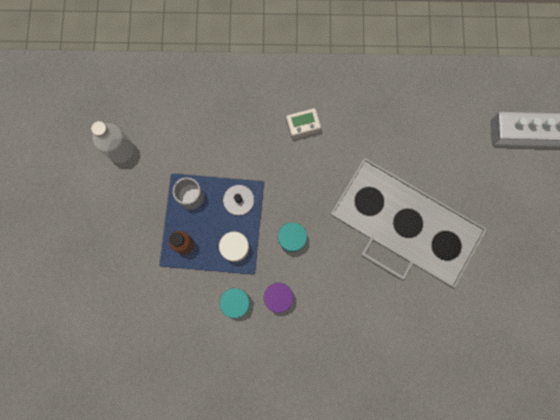

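The scene picture shows the mat with the jar at (334,206), bottle at (375,215), lid at (315,232) and beaker at (356,242). In the top picture the beaker is at (187,193), lid (238,200), bottle (180,242) and jar (234,247).

- **Jar lookalikes (top picture):** turquoise at (293,237) and (235,303), purple at (278,297). The white one on the mat at (234,247) is the jar I want.
- **Pads (top picture):** (369,201), (408,223) and (446,246). The handle is at (388,257), so seen from the handle, left is (369,201).

Next come triangulation and one close crop.

```bash
cat > h.py <<'E'
import numpy as np, cv2
from workcell import get_obs, optics
from scipy.spatial.transform import Rotation as R
def cam(n,o=None):
    c=optics.get_calibration(n)
    if n=="wrist":
        T=np.eye(4);T[:3,:3]=R.from_quat(o["ee_rot"]).as_matrix();T[:3,3]=o["position"]
        return np.array(c["intrinsics"]),T@np.array(c["T_tool_cam"])
    return np.array(c["intrinsics"]),np.array(c["world_from_camera"])
def ray(C,p):
    K,T=C; d=np.linalg.solve(K,[p[0],p[1],1.]); return T[:3,3],T[:3,:3]@(d*[1,-1,-1])
def plane(C,p,z):
    o,d=ray(C,p); return o+d*(z-o[2])/d[2]
def proj(C,X):
    K,T=C; q=np.linalg.inv(T)@np.append(X,1); u=K@(q[:3]*[1,-1,-1]); return u[:2]/u[2]
def tri(obs):
    A=np.zeros((3,3));b=np.zeros(3)
    for C,p in obs:
        o,d=ray(C,p);d=d/np.linalg.norm(d);M=np.eye(3)-np.outer(d,d);A+=M;b+=M@o
    X=np.linalg.solve(A,b); return X,[np.round(np.linalg.norm(proj(C,X)-p),1) for C,p in obs]
def blob(mask,roi,amin=60):
    x0,y0,x1,y1=roi; m=np.zeros(mask.shape[:2],np.uint8); m[y0:y1,x0:x1]=mask[y0:y1,x0:x1]
    cs=cv2.findContours(m,cv2.RETR_EXTERNAL,cv2.CHAIN_APPROX_NONE)[0]
    return [cv2.fitEllipse(c) for c in sorted(cs,key=cv2.contourArea,reverse=True) if cv2.contourArea(c)>amin]
E
python3 - <<'E'
from h import *
np.set_printoptions(precision=4,suppress=True)
S,T=cam("scene"),cam("top")
s,t=cv2.imread("pics/scene0.png"),cv2.imread("pics/top0.png")
g=lambda i:(i.max(2)<45).astype(np.uint8)
ps=sorted(blob(g(s),(165,155,245,215)),key=lambda e:e[0][0]); pt=sorted(blob(g(t),(340,170,475,275),200),key=lambda e:-e[0][0])
print([e[0] for e in ps],[e[0] for e in pt])
for a,b in zip(ps,pt): print("pad",*tri([(S,a[0]),(T,b[0])]),plane(T,b[0],.006))
for n,a,b,z in [("jar",(334,201),(234,246),.056),("cap",(377,202),(178,240),.101),("knob",(315,226),(238,197),.042),("beaker",(356,235),(187,191),.066)]:
    print(n,*tri([(S,a),(T,b)]),plane(T,b,z))
a=cv2.resize(t[165:285,150:320],None,fx=3.4,fy=3.4,interpolation=3)[:,:570]
b=cv2.resize(s[165:275,275:405],None,fx=1.7*1.77,fy=1.7*1.77,interpolation=3)
w=np.zeros((600,800,3),np.uint8); w[:340,:400]=cv2.resize(t[170:280,155:285],(400,340),interpolation=3); w[:340,400:]=cv2.resize(s[180:275,285:400],(400,340),interpolation=3)
cv2.imwrite("pics/crop1.png",w[:340])
E
```

```text
[(191.78353881835938, 171.1050262451172), (203.89263916015625, 186.0196075439453), (218.22293090820312, 202.69866943359375)] [(446.437744140625, 245.84031677246094)]
pad [ 0.491  -0.31    0.0013] [np.float64(0.0), np.float64(0.0)] [ 0.4903 -0.3085  0.006 ]
jar [0.4797 0.1553 0.0474] [np.float64(0.4), np.float64(0.5)] [0.4791 0.1536 0.056 ]
cap [0.486  0.2666 0.0879] [np.float64(0.6), np.float64(0.7)] [0.4847 0.2628 0.101 ]
knob [0.5882 0.1503 0.0352] [np.float64(0.3), np.float64(0.4)] [0.587 0.149 0.042]
beaker [0.5957 0.2571 0.0565] [np.float64(0.1), np.float64(0.1)] [0.5937 0.2552 0.066 ]
```

View pics/crop1.png

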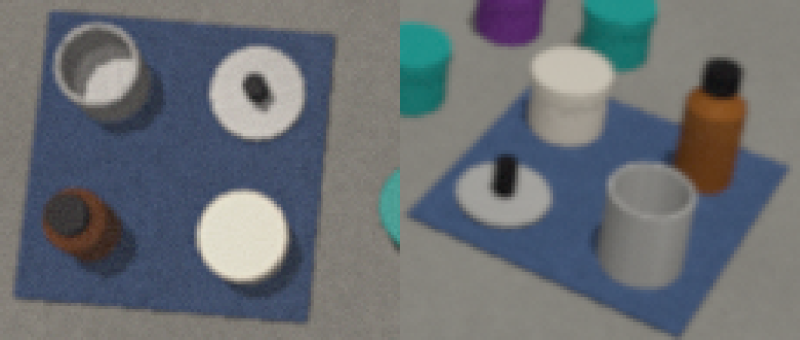

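The crop confirms the four identities: steel beaker top left, lid top right, brown bottle bottom left and plain white jar bottom right. The purple and turquoise ones are excluded. I'll turn the gripper so it closes along the tray's x, then look at the tray with the wrist camera.

Emit:
send_rows(
  plan=[
    [[0,0,-0.071,0,0,0,1],[0,0,-0.071,0,0,0,1],[0,0,-0.071,0,0,0,1],[0,0,-0.071,0,0,0,1],[0,0,-0.071,0,0,0,1],[0,0,-0.071,0,0,0,1],[0,0,0,0.17,0.028,0.018,1],[0,0,0,0.17,0.028,0.018,1],[0,0,0,0.17,0.028,0.018,1],[0,0,0,0.17,0.028,0.018,1],[0,0,0,0.17,0.028,0.018,1],[0,0,0,0.17,0.028,0.018,1],[0,0,0,0.17,0.028,0.018,1],[0,0,0,0.17,0.028,0.018,1],[0,0,0,0.17,0.028,0.018,1],[0,0,0,0.17,0.028,0.018,1],[0,0,0,0.17,0.028,0.018,1],[0,0,0,0.17,0.028,0.018,1],[0,0,0,0.17,0.028,0.018,1],[0,0,0,0,0,0,1]],
  ],
  squeeze=40,
)

```text
clock: 1.77
position: [0.5329, -0.2262, 0.2006]
ee_rot: [0.867, 0.499, 0.001, -0.001]
ft_force: [-0.2, 1.6, 0.5]
grip_width: 1.002
grasp_force: 0.0
```

```bash
cat > snap.py <<'E'
import sys,json
from h import *
n=sys.argv[1]; o=get_obs(); im=optics.camera("wrist")[:,:,::-1]
cv2.imwrite(f"pics/{n}.png",im); json.dump({k:np.array(o[k]).tolist() for k in("position","ee_rot")},open(f"pics/{n}.json","w"))
M=R.from_quat(o["ee_rot"]).as_matrix(); print(o["clock"],np.round(o["position"],4),"yaw",np.degrees(np.arctan2(M[1,0],M[0,0])).round(2),"tilt",np.round(M[:,2],4),np.round(o["joint_pos"],2))
E
python3 snap.py w1
```

```text
1.7667 [ 0.5329 -0.2262  0.2006] yaw 59.82 tilt [ 8.0e-04  3.9e-03 -1.0e+00] [ 0.68  0.29 -0.43  1.63  0.12  1.24 -0.3 ]
```

View pics/w1.png

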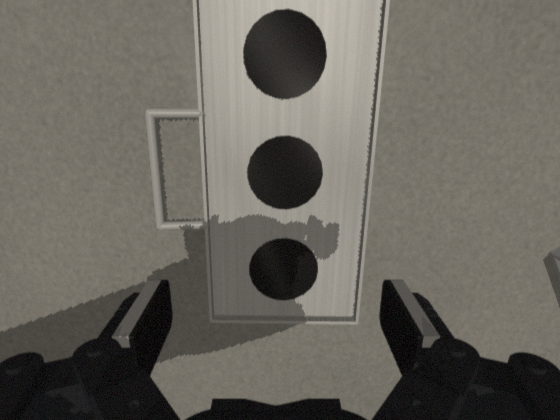

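The wrist view shows the pads at (285,53), (285,172) and (283,269), with the handle on the left at (155,170). Seen from the handle, left is up in the picture, so the top pad takes the bottle, the middle pad the beaker and the bottom pad the jar. I'll measure these pads and fly to the mat.

```bash
python3 - <<'E'
from h import *; import json
np.set_printoptions(precision=4,suppress=True)
W=cam("wrist",json.load(open("pics/w1.json")));T=cam("top");S=cam("scene")
w,t,s=[cv2.imread(f"pics/{n}.png") for n in("w1","top0","scene0")]
# grow each pad from its own seed box
bw=[blob((w.max(2)<65).astype(np.uint8),r,800)[0] for r in[(235,3,335,105),(238,128,332,216),(240,232,326,306)]]
bt=[blob((t.max(2)<60).astype(np.uint8),(c-19,r-19,c+19,r+19),100)[0] for c,r in[(369,201),(408,223),(446,246)]]
bs=[(218.2,202.7),(203.9,186.0),(191.8,171.1)]
P=[]
for a,b,c in zip(bw,bt,bs):
    X,e=tri([(W,a[0]),(T,b[0])]); P.append(plane(W,a[0],.006))
    print(np.array(a[0]),np.array(a[1]),"tri WT",X,e,"W@6",P[-1],"T@6",plane(T,b[0],.006),"S@6",plane(S,c,.006))
d=P[0]-P[2]; print(np.linalg.norm(P[0]-P[1]),np.linalg.norm(P[1]-P[2]),"row dir",np.degrees(np.arctan2(d[1],d[0])))
E
```

```text
[284.4089  53.4076] [80.9891 86.8718] tri WT [ 0.5906 -0.1387  0.0061] [np.float64(2.7), np.float64(0.9)] W@6 [ 0.5923 -0.1375  0.006 ] T@6 [ 0.5889 -0.1399  0.006 ] S@6 [ 0.5948 -0.1367  0.006 ]
[284.5239 172.1402] [71.3427 73.4766] tri WT [ 0.5427 -0.2264 -0.0066] [np.float64(1.5), np.float64(0.6)] W@6 [ 0.544  -0.2224  0.006 ] T@6 [ 0.5405 -0.2248  0.006 ] S@6 [ 0.5463 -0.2218  0.006 ]
[282.839  268.6943] [60.7591 67.6114] tri WT [ 0.4926 -0.3107 -0.0049] [np.float64(0.7), np.float64(0.3)] W@6 [ 0.4951 -0.3049  0.006 ] T@6 [ 0.4915 -0.3081  0.006 ] S@6 [ 0.4969 -0.3049  0.006 ]
0.09760615868851687 0.09595241029433028 row dir 59.85970189794403
```

Emit:
send_rows(
  plan=[
    [[0,0,0,0.14,-0.14,0,1],[0,0,0,0.14,-0.14,0,1],[0,0,0,0.14,-0.14,0,1],[0,0,0,0.14,-0.14,0,1],[0,0,0,0.14,-0.14,0,1],[0,0,0,0.14,-0.14,0,1],[0,0,0,0.14,-0.14,0,1],[0,0,0,0.14,-0.14,0,1],[0,0,0,0.14,-0.14,0,1],[0,0,0,0.14,-0.14,0,1],[0,0,0,0.12,0,0,1],[0,0,0,0.05,0,0,1],[0,0,0,0,0,0,1],[0,0,0,0,0,0,1]],
  ],
)

```text
clock: 2.98
position: [0.4489, 0.1783, 0.2011]
ee_rot: [0.869, 0.494, -0.0, -0.0]
ft_force: [-0.1, 0.5, 0.5]
grip_width: 1.0
grasp_force: 0.0
```

```bash
python3 snap.py w2
```

```text
2.9833 [0.4489 0.1783 0.2011] yaw 59.27 tilt [-1.e-03 -3.e-04 -1.e+00] [ 0.27  0.12 -0.78  1.85  0.09  1.21 -1.07]
```

View pics/w2.png

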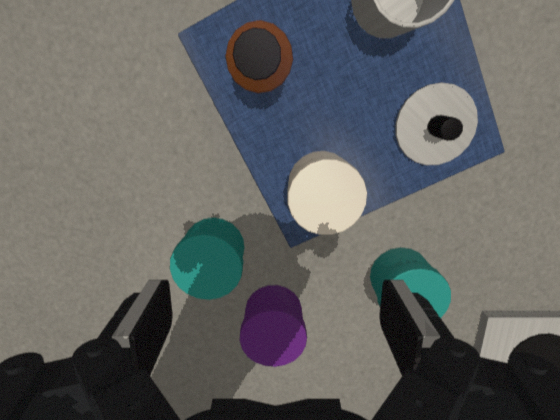

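Wrist view from over the mat: bottle cap (257,53), jar top (327,195), lid disc (437,123) with its knob top at (450,128), and the beaker cut off at the top edge. I'll shift along tool x for a second view that includes the beaker.

Emit:
send_rows(
  plan=[
    [[0,0,0,0.15,0.05,0,1],[0,0,0,0.15,0.05,0,1],[0,0,0,0.15,0.05,0,1],[0,0,0,0,0,0,1],[0,0,0,0,0,0,1]],
  ],
)

```text
clock: 3.45
position: [0.521, 0.2405, 0.2005]
ee_rot: [0.869, 0.494, -0.001, -0.001]
ft_force: [0.4, 0.2, -0.4]
grip_width: 0.999
grasp_force: 0.0
```

```bash
python3 snap.py w3
```

```text
3.45 [0.521  0.2405 0.2005] yaw 59.25 tilt [-2.1e-03  1.0e-04 -1.0e+00] [ 0.12  0.35 -0.78  1.63  0.25  1.27 -1.23]
```

View pics/w3.png

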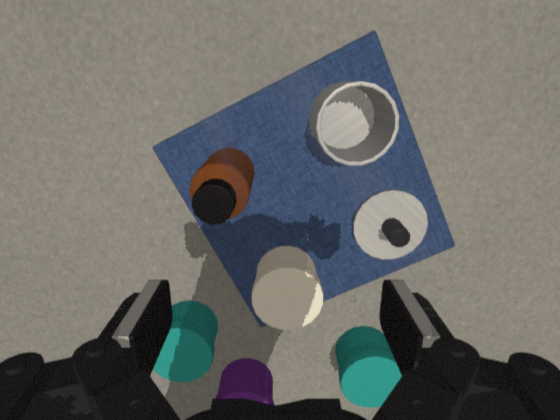

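The second wrist view shows the beaker rim at (357,123), lid disc (391,224), knob top (399,234), bottle cap (214,202) and jar top about (287,294). Next I'll triangulate.

```bash
python3 - <<'E'
from h import *; import json
np.set_printoptions(precision=4,suppress=True)
A,B=[cam("wrist",json.load(open(f"pics/{n}.json"))) for n in("w2","w3")];T=cam("top");S=cam("scene")
for n,a,b,t,s,z in [("jar",(327,195),(287,294),(234,246),(334,201),.056),("cap",(257,53),(214,202),(178,240),(377,202),.101),("disc",(437,123.5),(391,224),(238.5,200.5),None,.014),("knob",(452,128),(400,234.5),(238,197),(315,226),.042),("beaker",None,(357,123),(187,191),(356,235),.066)]:
    L=[(C,p) for C,p in((A,a),(B,b),(T,t),(S,s)) if p]
    print(n,"z exp",z,"wrist" if a else "B+T+S",*tri(L[:2] if a else L),"planes",*[plane(C,p,z)[:2] for C,p in L])
E
```

```text
jar z exp 0.056 wrist [0.4832 0.1569 0.0467] [np.float64(0.5), np.float64(0.5)] planes [0.4837 0.1597] [0.4857 0.1625] [0.4791 0.1536] [0.4914 0.1601]
cap z exp 0.101 wrist [0.4906 0.2692 0.0958] [np.float64(0.5), np.float64(0.4)] planes [0.4905 0.2689] [0.4925 0.27  ] [0.4847 0.2628] [0.5049 0.2716]
disc z exp 0.014 wrist [0.5916 0.1527 0.0106] [np.float64(0.2), np.float64(0.2)] planes [0.5904 0.1539] [0.5914 0.1543] [0.5851 0.15  ]
knob z exp 0.042 wrist [0.5925 0.1512 0.034 ] [np.float64(0.6), np.float64(0.5)] planes [0.59   0.1536] [0.5914 0.156 ] [0.587 0.149] [0.5961 0.1542]
beaker z exp 0.066 B+T+S [0.5974 0.2578 0.0572] [np.float64(3.5), np.float64(0.9), np.float64(0.3)] planes [0.5983 0.2608] [0.5937 0.2552] [0.6073 0.26  ]
```

All heights agree with the text within wrist-calibration error, and the four points form the expected 107–110 mm square. Next is the beaker: move over (0.598, 0.260), descend to TCP z≈0.044 and grip.

Emit:
send_rows(
  plan=[
    [[0,0,0,0.07,0.07,0,1],[0,0,0,0.07,0.07,0,1],[0,0,0,0.07,0.07,0,1],[0,0,0,0.07,0.07,0,1],[0,0,0,0,0,0.15,1],[0,0,0,0,0,0.15,1],[0,0,0,0,0,0,1],[0,0,0,0,0,0,1]],
  ],
)

```text
clock: 4.17
position: [0.5966, 0.2588, 0.1412]
ee_rot: [0.869, 0.494, -0.001, 0.0]
ft_force: [0.6, 0.1, 1.1]
grip_width: 0.999
grasp_force: 0.0
```

```bash
python3 snap.py w4
```

```text
4.1667 [0.5966 0.2588 0.1412] yaw 59.24 tilt [-0.002 -0.002 -1.   ] [ 0.03  0.56 -0.71  1.48  0.38  1.24 -1.26]
```

View pics/w4.png

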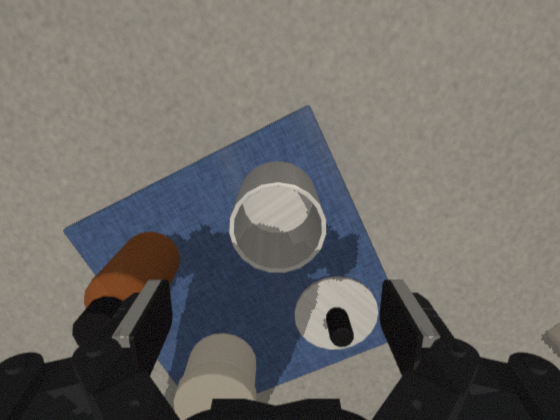

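Close view: the beaker rim centre is at (278,227), nearly midway between the fingers (column 275.5).

```bash
cat > m.py <<'E'
# m.py snap u v z : point on plane z, and its tool-frame shift (units of 20 cm) from the TCP now
import sys,json
from h import *
np.set_printoptions(precision=4,suppress=True)
n,u,v,z=sys.argv[1],*map(float,sys.argv[2:5])
X=plane(cam("wrist",json.load(open(f"pics/{n}.json"))),(u,v),z); o=get_obs()
print(X,"shift units",R.from_quat(o["ee_rot"]).inv().apply(X-o["position"])/.2)
E
python3 m.py w4 278 227 .066
```

```text
[0.5995 0.2608 0.066 ] shift units [0.0098 0.0061 0.385 ]
```

Emit:
send_rows(
  plan=[
    [[0,0,0,0.01,0.006,0,1],[0,0,0,0,0,0.12,1],[0,0,0,0,0,0.12,1],[0,0,0,0,0,0.12,1],[0,0,0,0,0,0.08,1],[0,0,0,0,0,0.045,1],[0,0,0,0,0,0,1],[0,0,0,0,0,0,0],[0,0,0,0,0,0,0],[0,0,0,0,0,0,0],[0,0,0,0,0,0,0],[0,0,0,0,0,0,0],[0,0,0,0,0,0,0],[0,0,0,0,0,0,0],[0,0,0,0,0,0,0]],
  ],
  squeeze=40,
)

```text
clock: 5.47
position: [0.6007, 0.2624, 0.0467]
ee_rot: [0.869, 0.495, 0.002, 0.0]
ft_force: [-0.4, -1.6, 7.8]
grip_width: 0.652
grasp_force: 43.5
```

Beaker gripped. Lift it and carry it over the middle pad.

Emit:
send_rows(
  plan=[
    [[0,0,0,0,0,-0.1,0],[0,0,0,0,0,-0.15,0],[0,0,0,0,0,-0.15,0],[0,0,0,0,0,-0.15,0],[0,0,0,-0.1,0.045,0,0],[0,0,0,-0.16,0.071,0,0],[0,0,0,-0.16,0.071,0,0],[0,0,0,-0.16,0.071,0,0],[0,0,0,-0.16,0.071,0,0],[0,0,0,-0.16,0.071,0,0],[0,0,0,-0.16,0.071,0,0],[0,0,0,-0.16,0.071,0,0],[0,0,0,-0.16,0.071,0,0],[0,0,0,-0.16,0.071,0,0],[0,0,0,-0.16,0.071,0,0],[0,0,0,-0.16,0.071,0,0],[0,0,0,-0.16,0.071,0,0],[0,0,0,-0.16,0.071,0,0],[0,0,0,-0.05,0.022,0,0],[0,0,0,0,0,0,0]],
  ],
)

```text
clock: 7.13
position: [0.5409, -0.2273, 0.1548]
ee_rot: [0.871, 0.492, -0.0, 0.001]
ft_force: [0.4, -0.2, -1.3]
grip_width: 0.655
grasp_force: 42.9
```

```bash
python3 snap.py w5
```

```text
7.1333 [ 0.5409 -0.2273  0.1548] yaw 58.94 tilt [-0.     -0.0018 -1.    ] [ 0.8   0.38 -0.59  1.66  0.23  1.17 -0.39]
```

View pics/w5.png

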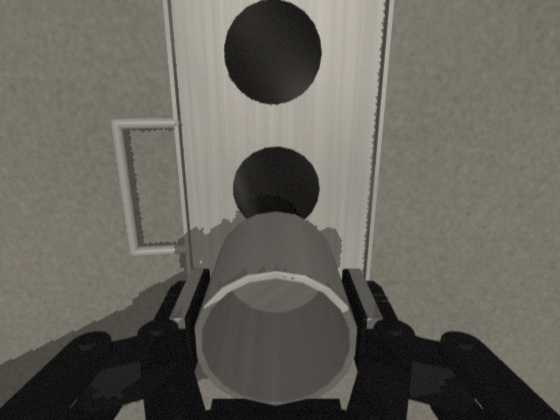

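Held beaker: rim centre about (276,340). The middle pad's widest row is about 187, spanning columns 233–319, and the left pad is at (273,51).

```bash
python3 - <<'E'
from h import *; import json
np.set_printoptions(precision=4,suppress=True)
W=cam("wrist",json.load(open("pics/w5.json")));w=cv2.imread("pics/w5.png")
m=(w.max(2)<62).astype(np.uint8)
cs=cv2.findContours(m[:, :],cv2.RETR_EXTERNAL,cv2.CHAIN_APPROX_NONE)[0]
out=[]
for lo,hi,x0,x1 in[(4,106,222,324),(140,205,228,324)]:
    mm=np.zeros_like(m);mm[lo:hi,x0:x1]=m[lo:hi,x0:x1]
    c=max(cv2.findContours(mm,cv2.RETR_EXTERNAL,cv2.CHAIN_APPROX_NONE)[0],key=cv2.contourArea)[:,0]
    c=c[(c[:,1]>lo+1)&(c[:,1]<hi-3)]
    P=np.array([plane(W,p+.5*0,.006)[:2] for p in c]); 
    from scipy.optimize import least_squares
    r=least_squares(lambda q:np.hypot(*(P-q[:2]).T)-q[2],[*P.mean(0),.034],loss="soft_l1",f_scale=.001); print("pad",r.x,len(c)); out.append(r.x[:2])
d=out[0]-out[1];print(np.linalg.norm(d),np.degrees(np.arctan2(d[1],d[0])))
o=get_obs();B=plane(W,(276,340),o["position"][2]+.0193);print("beaker",B,"from TCP (tool units)",R.from_quat(o["ee_rot"]).inv().apply(B-o["position"])/.2)
t=np.append(out[1],o["position"][2]);print("TCP->midpad units",R.from_quat(o["ee_rot"]).inv().apply(t-o["position"])/.2)
E
```

```text
pad [ 0.5918 -0.1384  0.0326] 244
pad [ 0.5439 -0.2232  0.0325] 145
0.09742679022876706 60.53119120031899
beaker [ 0.5408 -0.2282  0.1742] from TCP (tool units) [-0.0191  0.0066 -0.0965]
TCP->midpad units [0.0102 0.0069 0.    ]
```

The held beaker is on the TCP axis within 1 mm. I'll correct (+0.014, +0.005) and descend.

Emit:
send_rows(
  plan=[
    [[0,0,0,0.014,0.005,0,0],[0,0,0,0,0,0.12,0],[0,0,0,0,0,0.14,0],[0,0,0,0,0,0.12,0],[0,0,0,0,0,0.08,0],[0,0,0,0,0,0.04,0],[0,0,0,0,0,0,0],[0,0,0,0,0,0,0],[0,0,0,0,0,0,0]],
  ],
)

```text
clock: 7.93
position: [0.5454, -0.2205, 0.056]
ee_rot: [0.869, 0.495, 0.001, 0.001]
ft_force: [0.7, 0.6, -1.1]
grip_width: 0.653
grasp_force: 42.9
```

Emit:
send_rows(
  plan=[
    [[0,0,0,-0.011,0,0.02,0],[0,0,0,0,0,0.015,0],[0,0,0,0,0,0.01,0],[0,0,0,0,0,0,0],[0,0,0,0,0,0,0]],
  ],
)

```text
clock: 8.35
position: [0.5432, -0.2234, 0.0467]
ee_rot: [0.869, 0.494, -0.0, 0.001]
ft_force: [-5.6, 0.0, 10.3]
grip_width: 0.655
grasp_force: 43.9
```

Emit:
send_rows(
  plan=[
    [[0,0,0,0,0,0,1],[0,0,0,0,0,0,1],[0,0,0,0,0,0,1],[0,0,0,0,0,0,1],[0,0,0,0,0,0,1],[0,0,0,0,0,-0.1,1],[0,0,0,0,0,-0.17,1],[0,0,0,0,0,-0.17,1],[0,0,0,0,0,-0.17,1],[0,0,0,-0.05,0,-0.15,1],[0,0,0,0,0,0,1],[0,0,0,0,0,0,1],[0,0,0,0,0,0,1]],
  ],
)

```text
clock: 9.43
position: [0.5377, -0.2313, 0.1969]
ee_rot: [0.869, 0.495, -0.0, -0.0]
ft_force: [-0.5, 0.3, -0.3]
grip_width: 1.002
grasp_force: 0.0
```

```bash
python3 snap.py w6
```

```text
9.4333 [ 0.5377 -0.2313  0.1969] yaw 59.28 tilt [-7.e-04  1.e-04 -1.e+00] [ 0.82  0.34 -0.6   1.61  0.2   1.25 -0.35]
```

View pics/w6.png

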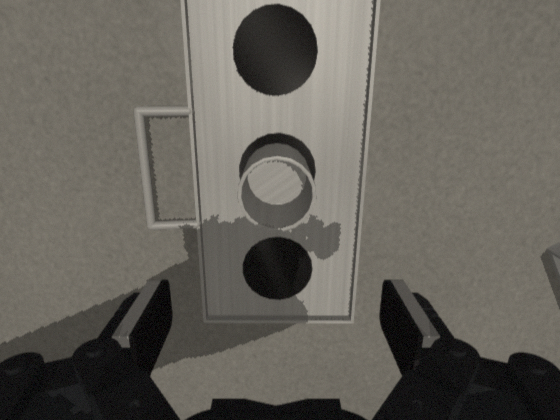

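After release: beaker rim centre about (277.5,193) on the middle pad, left pad (275,50), right pad (277,268). I'll measure the offset with the wrist and top cameras.

```bash
python3 - <<'E'
from h import *; import json
np.set_printoptions(precision=4,suppress=True)
im=optics.camera("top")[:,:,::-1]; cv2.imwrite("pics/top1.png",im)
W=cam("wrist",json.load(open("pics/w6.json")));w=cv2.imread("pics/w6.png")
L=blob((w.max(2)<62).astype(np.uint8),(228,2,322,100),500)[0][0]
Rr=blob((w.max(2)<45).astype(np.uint8),(238,234,316,303),500)[0][0]
l,r=plane(W,L,.006),plane(W,Rr,.006);m=(l+r)/2
b=plane(W,(277.5,193),.066)
print(L,Rr,"L",l,"R",r,"mid",m,"beaker",b,"diff tool",np.linalg.norm(l-r))
M=R.from_quat(json.load(open("pics/w6.json"))["ee_rot"]);print("beaker-mid tool mm",1e3*M.inv().apply(b-m))
w4=np.hstack([cv2.resize(w[120:245,215:340],(400,400),interpolation=3),cv2.resize(im[190:255,375:440],(400,400),interpolation=3)])
cv2.imwrite("pics/crop2.png",w4)
E
```

```text
(274.62109375, 49.13201141357422) (276.71856689453125, 267.8331298828125) L [ 0.5923 -0.1375  0.006 ] R [ 0.4952 -0.305   0.006 ] mid [ 0.5437 -0.2212  0.006 ] beaker [ 0.5428 -0.2254  0.066 ] diff tool 0.193649370064343
beaker-mid tool mm [ -4.1051   1.2948 -59.9998]
```

View pics/crop2.png

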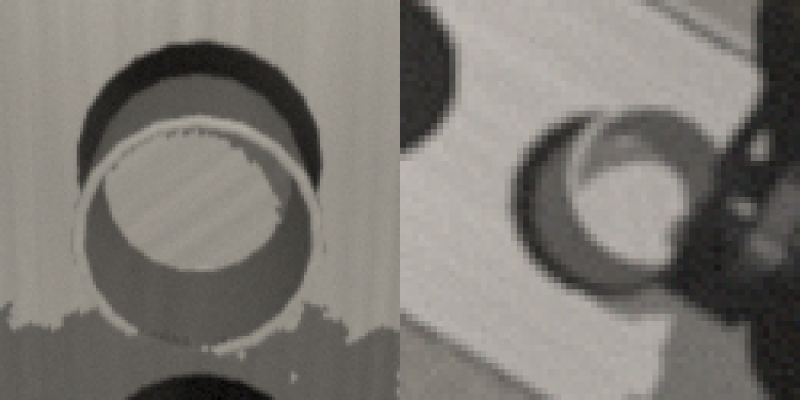

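The left crop shows the pad's far edge at row 132.5 and the beaker base's far edge at row 142.8, symmetric sideways. That means the beaker sits a few mm toward tool -x. I'll quantify it.

```bash
python3 - <<'E'
from h import *; import json
J=json.load(open("pics/w6.json"));W=cam("wrist",J);M=R.from_quat(J["ee_rot"])
f=lambda u,v:1e3*M.inv().apply(plane(W,(u,v),.006)-J["position"])
a,b=f(277.5,132.5),f(277.5,142.8);print("gap x mm",(a-b)[0],"-> beaker off by",5-(a-b)[0]*.975)
print("pad left/right edge y",f(239.4,168)[1],f(315.6,168)[1])
print(get_obs()["position"], 1e3*M.inv().apply(np.array([0.5432,-0.2234,0.0467])-get_obs()["position"]))
E
```

```text
gap x mm 8.708923925092833 -> beaker off by -3.491200826965512
pad left/right edge y -31.660417641496743 35.072018104233415
[ 0.5374209  -0.23093179  0.19604427] [  9.46323014   1.21177575 149.3412687 ]
```

It's off by −3.5 to −4 mm in tool x. I'll regrip, lift slightly, shift +3.8 mm and set down.

Emit:
send_rows(
  plan=[
    [[0,0,0,0.047,0.006,0.1,1],[0,0,0,0,0,0.16,1],[0,0,0,0,0,0.17,1],[0,0,0,0,0,0.17,1],[0,0,0,0,0,0.1,1],[0,0,0,0,0,0.04,1],[0,0,0,0,0,0,1],[0,0,0,0,0,0,0],[0,0,0,0,0,0,0],[0,0,0,0,0,0,0],[0,0,0,0,0,0,0],[0,0,0,0,0,0,0],[0,0,0,0,0,0,0],[0,0,0,0,0,-0.03,0],[0,0,0,0,0,-0.01,0],[0,0,0,0,0,0,0],[0,0,0,0,0,0,0]],
  ],
)

```text
clock: 10.95
position: [0.5439, -0.224, 0.0578]
ee_rot: [0.869, 0.495, 0.0, 0.0]
ft_force: [0.1, 0.1, -1.8]
grip_width: 0.655
grasp_force: 42.8
```

Emit:
send_rows(
  plan=[
    [[0,0,0,0.019,0,0,0],[0,0,0,0,0,0,0],[0,0,0,0,0,0,0],[0,0,0,0,0,0.03,0],[0,0,0,0,0,0.012,0],[0,0,0,0,0,0,0],[0,0,0,0,0,0,0]],
  ],
)

```text
clock: 11.53
position: [0.5464, -0.2207, 0.0511]
ee_rot: [0.869, 0.494, 0.0, 0.001]
ft_force: [-9.0, 3.8, 24.4]
grip_width: 0.652
grasp_force: 46.0
```

Emit:
send_rows(
  plan=[
    [[0,0,0,0,0,0,1],[0,0,0,0,0,0,1],[0,0,0,0,0,0,1],[0,0,0,0,0,0,1],[0,0,0,0,0,0,1],[0,0,0,0,0,-0.1,1],[0,0,0,0,0,-0.17,1],[0,0,0,0,0,-0.17,1],[0,0,0,0,0,-0.17,1],[0,0,0,-0.06,0,-0.13,1],[0,0,0,0,0,0,1],[0,0,0,0,0,0,1],[0,0,0,0,0,0,1],[0,0,0,0,0,0,1]],
  ],
)

```text
clock: 12.7
position: [0.5391, -0.2304, 0.1956]
ee_rot: [0.869, 0.495, -0.001, -0.001]
ft_force: [0.4, 0.3, -0.8]
grip_width: 1.001
grasp_force: 0.0
```

```bash
python3 snap.py w7; python3 - <<'E'
from h import *; import json
J=json.load(open("pics/w7.json"));W=cam("wrist",J);M=R.from_quat(J["ee_rot"]);w=cv2.imread("pics/w7.png").max(2)
for c in(273,277,281): print(c,w[118:160,c].tolist())
print("row160",w[160,228:250].tolist(),w[160,305:330].tolist())
E
```

```text
12.7 [ 0.5391 -0.2304  0.1956] yaw 59.31 tilt [-0.002   0.0011 -1.    ] [ 0.82  0.34 -0.6   1.61  0.2   1.25 -0.36]
273 [167, 167, 165, 166, 165, 167, 167, 166, 167, 167, 167, 163, 165, 163, 164, 163, 144, 95, 37, 29, 31, 31, 34, 55, 79, 85, 85, 87, 86, 89, 90, 87, 86, 86, 88, 100, 147, 166, 152, 134, 133, 145]
277 [162, 162, 160, 162, 159, 162, 159, 159, 159, 158, 162, 159, 160, 162, 160, 156, 124, 71, 33, 28, 35, 32, 49, 73, 86, 89, 89, 86, 88, 88, 86, 88, 87, 90, 92, 136, 167, 160, 140, 115, 96, 101]
281 [158, 159, 159, 155, 158, 158, 157, 154, 157, 159, 156, 156, 158, 159, 155, 154, 136, 89, 41, 35, 35, 29, 40, 67, 84, 90, 88, 91, 89, 89, 93, 86, 90, 89, 95, 112, 158, 167, 157, 127, 105, 128]
row160 [146, 144, 147, 145, 147, 146, 149, 151, 152, 151, 150, 147, 115, 57, 45, 37, 41, 41, 40, 52, 70, 81] [85, 83, 72, 42, 38, 40, 37, 59, 126, 154, 154, 155, 153, 151, 151, 150, 152, 151, 149, 146, 146, 147, 148, 149, 147]
```

The beaker is now centred: the far gap is about 5 mm (expected 5) and the sideways gaps are 7 and 5 px, so within 1 mm. On to the bottle.

Emit:
send_rows(
  plan=[
    [[0,0,0,0.1,-0.073,0,1],[0,0,0,0.155,-0.114,0,1],[0,0,0,0.155,-0.114,0,1],[0,0,0,0.155,-0.114,0,1],[0,0,0,0.155,-0.114,0,1],[0,0,0,0.155,-0.114,0,1],[0,0,0,0.155,-0.114,0,1],[0,0,0,0.155,-0.114,0,1],[0,0,0,0.155,-0.114,0,1],[0,0,0,0.155,-0.114,0,1],[0,0,0,0.155,-0.114,0,1],[0,0,0,0.155,-0.114,0,1],[0,0,0,0.155,-0.114,0,1],[0,0,0,0.065,-0.04,0,1],[0,0,0,0,0,0,1],[0,0,0,0,0,0,1],[0,0,0,0,0,0,1],[0,0,0,0,0,0,1]],
  ],
)

```text
clock: 14.25
position: [0.4922, 0.267, 0.1966]
ee_rot: [0.87, 0.494, -0.0, 0.0]
ft_force: [0.6, 0.6, 0.2]
grip_width: 1.002
grasp_force: 0.0
```

```bash
python3 snap.py w8; python3 - <<'E'
from h import *; import json
np.set_printoptions(precision=4,suppress=True)
J=json.load(open("pics/w8.json"));W=cam("wrist",J);M=R.from_quat(J["ee_rot"]);w=cv2.imread("pics/w8.png")
q=proj(W,[.491,.269,.101]);print("expected px",q)
x,y=map(int,q);hsv=cv2.cvtColor(w,cv2.COLOR_BGR2HSV)
for n,m in[("black",w.max(2)<50),("brown",(hsv[...,0]<18)&(hsv[...,1]>110)&(hsv[...,2]>50))]:
    for e in blob(m.astype(np.uint8),(x-60,y-85,x+60,y+50),150)[:2]: print(n,np.array(e[0]),np.array(e[1]),e[2])
    for e in blob(m.astype(np.uint8),(x-60,y-85,x+60,y+50),150)[:1]:
        if n=="black": X=plane(W,e[0],.101);print(X,"from TCP mm",1e3*M.inv().apply(X-J["position"]))
E
```

```text
14.25 [0.4922 0.267  0.1966] yaw 59.17 tilt [-5.e-04 -1.e-03 -1.e+00] [ 0.15  0.35 -0.87  1.67  0.28  1.26 -1.32]
expected px [272.1019 218.3259]
black [271.2962 214.9694] [41.4065 45.531 ] 1.1632347106933594
[0.4917 0.2712 0.101 ] from TCP mm [ 3.4906 -2.5919 95.5928]
brown [271.8641 196.006 ] [53.9723 76.2628] 2.2452681064605713
```

Emit:
send_rows(
  plan=[
    [[0,0,0,0.012,-0.012,0,1],[0,0,0,0,0,0.12,1],[0,0,0,0,0,0.15,1],[0,0,0,0,0,0.15,1],[0,0,0,0,0,0.14,1],[0,0,0,0,0,0.09,1],[0,0,0,0,0,0.048,1],[0,0,0,0,0,0,1],[0,0,0,0,0,0,1],[0,0,0,0,0,0,0],[0,0,0,0,0,0,0],[0,0,0,0,0,0,0],[0,0,0,0,0,0,0],[0,0,0,0,0,0,0],[0,0,0,0,0,0,0],[0,0,0,0,0,0,0],[0,0,0,0,0,0,0]],
  ],
)

```text
clock: 15.72
position: [0.4917, 0.272, 0.0586]
ee_rot: [0.869, 0.495, 0.001, 0.0]
ft_force: [-0.5, -1.9, 5.7]
grip_width: 0.504
grasp_force: 40.0
```

Emit:
send_rows(
  plan=[
    [[0,0,0,0,0,-0.1,0],[0,0,0,0,0,-0.15,0],[0,0,0,0,0,-0.15,0],[0,0,0,0,0,-0.15,0],[0,0,0,0,0,-0.1,0],[0,0,0,-0.065,0.06,0,0],[0,0,0,-0.13,0.13,0,0],[0,0,0,-0.13,0.13,0,0],[0,0,0,-0.13,0.13,0,0],[0,0,0,-0.13,0.13,0,0],[0,0,0,-0.13,0.13,0,0],[0,0,0,-0.13,0.13,0,0],[0,0,0,-0.13,0.13,0,0],[0,0,0,-0.13,0.13,0,0],[0,0,0,-0.13,0.13,0,0],[0,0,0,-0.13,0.13,0,0],[0,0,0,-0.13,0.13,0,0],[0,0,0,0,0,0,0],[0,0,0,0,0,0,0],[0,0,0,0,0,0,0]],
  ],
)

```text
clock: 17.38
position: [0.5944, -0.1367, 0.1875]
ee_rot: [0.869, 0.495, 0.0, -0.0]
ft_force: [-1.0, 0.6, -1.6]
grip_width: 0.503
grasp_force: 41.3
```

```bash
cat > to.py <<'E'
import sys
from h import *
o=get_obs(); t=np.array(list(map(float,sys.argv[1:4])))
print(np.round(o["position"],4),"units",np.round(R.from_quat(o["ee_rot"]).inv().apply(t-o["position"])/.2,3))
E
python3 snap.py w9; python3 to.py .595 -.137 .065;python3 - <<'E'
from h import *; import json
np.set_printoptions(precision=4,suppress=True)
J=json.load(open("pics/w9.json"));W=cam("wrist",J);M=R.from_quat(J["ee_rot"]);w=cv2.imread("pics/w9.png")
z=J["position"][2]
# outline of the held cap: predicted for offset 0 vs seen
X=np.array(J["position"])+M.apply([0,0,0]); X[2]=z-.0526+.095; print("cap top px if on TCP axis",proj(W,X),"if -2mm x",proj(W,X+M.apply([-.002,0,0])))
p=proj(W,[.594,-.1388,.006]);print("pad px",p)
hsv=cv2.cvtColor(w,cv2.COLOR_BGR2HSV);m=(hsv[...,0]<18)&(hsv[...,1]>110)&(hsv[...,2]>40)
for e in blob(m.astype(np.uint8),(180,120,380,420),200)[:1]: print("brown",e)
E
```

```text
17.3833 [ 0.5944 -0.1367  0.1875] yaw 59.3 tilt [-1.e-04  7.e-04 -1.e+00] [ 0.68  0.42 -0.68  1.55  0.27  1.26 -0.58]
[ 0.5945 -0.1359  0.1877] units [-0.004  0.005  0.614]
cap top px if on TCP axis [274.47   391.1657] if -2mm x [274.4701 396.6464]
pad px [276.4448 187.2233]
brown ((275.5985412597656, 296.7160949707031), (113.35334014892578, 156.6505126953125), 0.7259939312934875)
```

Emit:
send_rows(
  plan=[
    [[0,0,0,-0.004,0.005,0.1,0],[0,0,0,0,0,0.15,0],[0,0,0,0,0,0.15,0],[0,0,0,0,0,0.12,0],[0,0,0,0,0,0.06,0],[0,0,0,0,0,0,0],[0,0,0,0,0,0,0],[0,0,0,0,0,0,0]],
  ],
)

```text
clock: 18.1
position: [0.5962, -0.1382, 0.0735]
ee_rot: [0.869, 0.495, 0.001, 0.001]
ft_force: [-0.1, -0.2, 0.1]
grip_width: 0.504
grasp_force: 41.2
```

```bash
python3 to.py .595 -.137 .0586
```

```text
[ 0.5962 -0.1382  0.0735] units [ 0.002 -0.008  0.074]
```

Emit:
send_rows(
  plan=[
    [[0,0,0,0.002,-0.007,0.03,0],[0,0,0,0,0,0.025,0],[0,0,0,0,0,0.012,0],[0,0,0,0,0,0.008,0],[0,0,0,0,0,0,0],[0,0,0,0,0,0,0]],
  ],
)

```text
clock: 18.6
position: [0.5942, -0.1376, 0.0585]
ee_rot: [0.869, 0.495, -0.0, 0.001]
ft_force: [-8.7, 0.3, 18.1]
grip_width: 0.504
grasp_force: 43.1
```

Emit:
send_rows(
  plan=[
    [[0,0,0,0,0,0,1],[0,0,0,0,0,0,1],[0,0,0,0,0,0,1],[0,0,0,0,0,0,1],[0,0,0,0,0,0,1],[0,0,0,0,0,0,1],[0,0,0,0,0,-0.1,1],[0,0,0,0,0,-0.15,1],[0,0,0,0,0,-0.17,1],[0,0,0,0,0,-0.17,1],[0,0,0,-0.15,0,-0.1,1],[0,0,0,-0.1,0,0,1],[0,0,0,0,0,0,1],[0,0,0,0,0,0,1],[0,0,0,0,0,0,1]],
  ],
)

```text
clock: 19.85
position: [0.5684, -0.18, 0.1942]
ee_rot: [0.869, 0.495, -0.0, -0.0]
ft_force: [0.7, 1.1, 0.3]
grip_width: 0.998
grasp_force: 0.0
```

```bash
python3 snap.py w10
```

```text
19.85 [ 0.5684 -0.18    0.1942] yaw 59.31 tilt [-3.e-04  5.e-04 -1.e+00] [ 0.77  0.38 -0.68  1.58  0.25  1.26 -0.48]
```

View pics/w10.png

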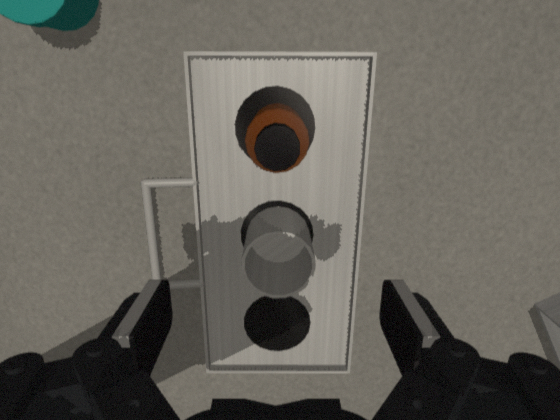

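The picture shows the bottle on the left pad (body far edge about row 104, pad far edge about row 86), the beaker on the middle pad, and the right pad empty at (277,322). Next I'll check the bottle's gaps.

```bash
python3 - <<'E'
from h import *; import json
J=json.load(open("pics/w10.json"));W=cam("wrist",J);M=R.from_quat(J["ee_rot"]);w=cv2.imread("pics/w10.png")
for c in(272,277): print(c,w[80:112,c,2].tolist())
for r in(113,122): print(r,w[r,230:256,2].tolist(),w[r,298:322,2].tolist())
f=lambda u,v:1e3*M.inv().apply(plane(W,(u,v),.006)-J["position"])
print("mm/row",f(277,95)[0]-f(277,96)[0],"mm/col",f(278,113)[1]-f(277,113)[1])
E
```

```text
272 [167, 168, 168, 168, 168, 148, 101, 55, 46, 48, 44, 42, 46, 42, 43, 42, 42, 38, 38, 37, 35, 41, 33, 45, 59, 65, 65, 66, 71, 81, 92, 98]
277 [166, 167, 167, 169, 164, 128, 73, 53, 48, 53, 51, 48, 45, 45, 43, 44, 50, 43, 45, 42, 38, 43, 43, 58, 68, 65, 66, 70, 79, 93, 99, 99]
113 [161, 163, 165, 170, 169, 164, 156, 102, 46, 29, 30, 30, 30, 32, 36, 27, 26, 31, 29, 28, 30, 26, 26, 33, 27, 22] [59, 56, 59, 59, 57, 60, 61, 59, 62, 64, 62, 62, 66, 69, 97, 159, 167, 167, 167, 167, 163, 165, 163, 163]
122 [160, 161, 162, 163, 159, 80, 41, 42, 37, 35, 33, 34, 37, 34, 26, 31, 31, 28, 29, 34, 41, 69, 85, 91, 90, 93] [100, 102, 99, 99, 92, 78, 64, 59, 56, 58, 59, 61, 62, 63, 62, 68, 91, 160, 166, 164, 164, 162, 163, 163]
mm/row 0.7800054402638636 mm/col 0.8275951339183212
```

The bottle is within about 2 mm of centre, which is fine. Now the white jar.

Emit:
send_rows(
  plan=[
    [[0,0,0,0.07,-0.07,0,1],[0,0,0,0.127,-0.126,0,1],[0,0,0,0.127,-0.126,0,1],[0,0,0,0.127,-0.126,0,1],[0,0,0,0.127,-0.126,0,1],[0,0,0,0.127,-0.126,0,1],[0,0,0,0.127,-0.126,0,1],[0,0,0,0.127,-0.126,0,1],[0,0,0,0.127,-0.126,0,1],[0,0,0,0.127,-0.126,0,1],[0,0,0,0.03,-0.024,0.15,1],[0,0,0,0,0,0.1,1],[0,0,0,0,0,0,1],[0,0,0,0,0,0,1],[0,0,0,0,0,0,1]],
  ],
)

```text
clock: 21.15
position: [0.4846, 0.1589, 0.1454]
ee_rot: [0.869, 0.495, 0.0, -0.0]
ft_force: [-0.3, 0.6, 1.1]
grip_width: 1.001
grasp_force: 0.0
```

```bash
python3 snap.py w11; cat > jarm.py <<'E'
from h import *; import json
np.set_printoptions(precision=4,suppress=True)
J=json.load(open("pics/w11.json"));W=cam("wrist",J);M=R.from_quat(J["ee_rot"]);w=cv2.imread("pics/w11.png")
print("expected px",proj(W,[.484,.159,.056]), "r px",.031*366.8/(J["position"][2]+.1246-.056))
hsv=cv2.cvtColor(w,cv2.COLOR_BGR2HSV)
for v in(100,150,190,215):
  m=((hsv[...,1]<70)&(hsv[...,2]>v)).astype(np.uint8)
  for e in blob(m,(205,120,345,320),800)[:1]: X=plane(W,e[0],.056);print(v,np.array(e[0]),np.array(e[1]),"tool mm",1e3*M.inv().apply(X-J["position"]))
print(w[100:330:4,275].max(1).tolist()); print(w[230,200:350:3].max(1).tolist())
E
python3 jarm.py
```

```text
21.15 [0.4846 0.1589 0.1454] yaw 59.3 tilt [ 5.e-04  5.e-04 -1.e+00] [ 0.38  0.28 -0.88  1.85  0.24  1.12 -1.12]
expected px [274.3554 224.032 ] r px 53.128056757770224
100 [274.1232 219.3193] [ 95.5448 103.5989] tool mm [ 2.8416 -0.7592 89.4281]
150 [275.5357 215.4194] [ 67.8919 102.1815] tool mm [ 5.4253  0.1181 89.43  ]
190 [275.2951 214.4898] [ 64.8966 101.4126] tool mm [ 6.038  -0.0317 89.4304]
215 [275.4434 214.3251] [ 63.6582 100.7746] tool mm [ 6.1466  0.0602 89.4305]
[108, 107, 112, 106, 115, 108, 109, 113, 106, 100, 106, 108, 113, 109, 110, 104, 102, 135, 143, 134, 190, 230, 230, 230, 230, 228, 229, 228, 228, 229, 229, 228, 226, 226, 195, 150, 147, 149, 150, 151, 148, 150, 147, 92, 94, 92, 88, 83, 84, 84, 92, 88, 88, 96, 91, 91, 86, 91]
[91, 87, 88, 86, 86, 92, 103, 100, 110, 215, 227, 227, 228, 227, 229, 227, 226, 222, 225, 225, 224, 225, 226, 227, 227, 226, 227, 228, 226, 227, 228, 228, 226, 227, 226, 226, 227, 227, 227, 228, 227, 75, 72, 68, 69, 85, 120, 110, 111, 110]
```

The jar top spans rows 180–271 and columns 227–322, so it is about 1 mm from the TCP axis. Descend and grip the cap.

Emit:
send_rows(
  plan=[
    [[0,0,0,-0.006,-0.002,0.1,1],[0,0,0,0,0,0.15,1],[0,0,0,0,0,0.12,1],[0,0,0,0,0,0.08,1],[0,0,0,0,0,0.042,1],[0,0,0,0,0,0,1],[0,0,0,0,0,0,1],[0,0,0,0,0,0,0],[0,0,0,0,0,0,0],[0,0,0,0,0,0,0],[0,0,0,0,0,0,0],[0,0,0,0,0,0,0],[0,0,0,0,0,0,0],[0,0,0,0,0,0,0]],
  ],
)

```text
clock: 22.37
position: [0.4842, 0.158, 0.0477]
ee_rot: [0.869, 0.495, 0.001, 0.001]
ft_force: [-2.8, -1.2, 10.9]
grip_width: 0.716
grasp_force: 41.1
```

Emit:
send_rows(
  plan=[
    [[0,0,0,0,0,-0.1,0],[0,0,0,0,0,-0.15,0],[0,0,0,0,0,-0.17,0],[0,0,0,0,0,-0.17,0],[0,0,0,-0.077,0.048,-0.07,0],[0,0,0,-0.156,0.099,0,0],[0,0,0,-0.156,0.099,0,0],[0,0,0,-0.156,0.099,0,0],[0,0,0,-0.156,0.099,0,0],[0,0,0,-0.156,0.099,0,0],[0,0,0,-0.156,0.099,0,0],[0,0,0,-0.156,0.099,0,0],[0,0,0,-0.156,0.099,0,0],[0,0,0,-0.156,0.099,0,0],[0,0,0,-0.156,0.099,0,0],[0,0,0,-0.156,0.099,0,0],[0,0,0,-0.156,0.099,0,0],[0,0,0,0,0,0,0],[0,0,0,0,0,0,0],[0,0,0,0,0,0,0]],
  ],
)

```text
clock: 24.03
position: [0.4969, -0.3031, 0.1785]
ee_rot: [0.869, 0.495, 0.0, -0.0]
ft_force: [-0.1, 0.1, -1.4]
grip_width: 0.711
grasp_force: 44.3
```

```bash
python3 snap.py w12; python3 to.py .4986 -.3033 .0477; python3 - <<'E'
import cv2
w=cv2.imread("pics/w12.png").max(2)
print(w[200:420:4,277].tolist()); print(w[350,150:400:4].tolist())
E
```

```text
24.0333 [ 0.4969 -0.3031  0.1785] yaw 59.3 tilt [ 6.e-04  5.e-04 -1.e+00] [ 0.96  0.35 -0.59  1.64  0.2   1.21 -0.22]
[ 0.4971 -0.3024  0.1785] units [-0.     0.008  0.654]
[19, 15, 83, 111, 108, 109, 112, 99, 93, 107, 112, 108, 198, 187, 187, 186, 185, 186, 186, 183, 183, 183, 120, 118, 117, 118, 119, 118, 114, 117, 116, 118, 116, 117, 121, 117, 117, 117, 115, 119, 116, 118, 117, 118, 118, 115, 105, 109, 112, 112, 112, 84, 11, 16, 23]
[13, 17, 17, 21, 22, 16, 8, 15, 21, 11, 10, 42, 68, 68, 82, 117, 115, 116, 117, 115, 117, 115, 115, 117, 118, 117, 115, 117, 114, 117, 118, 121, 117, 114, 118, 117, 116, 118, 115, 117, 118, 117, 117, 115, 118, 114, 118, 116, 116, 102, 107, 104, 21, 11, 18, 21, 6, 17, 9, 8, 22, 21, 15]
```

Emit:
send_rows(
  plan=[
    [[0,0,0,0,0.006,0.1,0],[0,0,0,0,0,0.15,0],[0,0,0,0,0,0.15,0],[0,0,0,0,0,0.12,0],[0,0,0,0,0,0.06,0],[0,0,0,0,0,0,0],[0,0,0,0,0,0,0],[0,0,0,0,0,0,0]],
  ],
)

```text
clock: 24.75
position: [0.499, -0.3043, 0.0641]
ee_rot: [0.869, 0.495, 0.001, 0.001]
ft_force: [-0.5, 0.7, 0.1]
grip_width: 0.712
grasp_force: 44.3
```

```bash
python3 to.py .4986 -.3033 .0477
```

```text
[ 0.499  -0.3043  0.0641] units [ 0.003 -0.005  0.082]
```

Emit:
send_rows(
  plan=[
    [[0,0,0,0.003,-0.005,0.03,0],[0,0,0,0,0,0.025,0],[0,0,0,0,0,0.018,0],[0,0,0,0,0,0.01,0],[0,0,0,0,0,0,0],[0,0,0,0,0,0,0]],
  ],
)

```text
clock: 25.25
position: [0.4973, -0.3034, 0.0477]
ee_rot: [0.869, 0.495, -0.0, 0.0]
ft_force: [-10.7, 4.7, 24.8]
grip_width: 0.712
grasp_force: 46.7
```

Emit:
send_rows(
  plan=[
    [[0,0,0,0,0,0,1],[0,0,0,0,0,0,1],[0,0,0,0,0,0,1],[0,0,0,0,0,0,1],[0,0,0,0,0,0,1],[0,0,0,0,0,0,1],[0,0,0,0,0,-0.1,1],[0,0,0,0,0,-0.15,1],[0,0,0,0,0,-0.17,1],[0,0,0,0,0,-0.17,1],[0,0,0,-0.1,0,-0.15,1],[0,0,0,-0.05,0,0,1],[0,0,0,0,0,0,1],[0,0,0,0,0,0,1],[0,0,0,0,0,0,1]],
  ],
)

```text
clock: 26.5
position: [0.4816, -0.3279, 0.1921]
ee_rot: [0.869, 0.495, -0.0, -0.001]
ft_force: [0.5, -0.7, -0.5]
grip_width: 0.999
grasp_force: 0.0
```

```bash
python3 snap.py w13
```

```text
26.5 [ 0.4816 -0.3279  0.1921] yaw 59.32 tilt [-0.0015  0.0017 -1.    ] [ 1.    0.34 -0.58  1.62  0.19  1.24 -0.16]
```

View pics/w13.png

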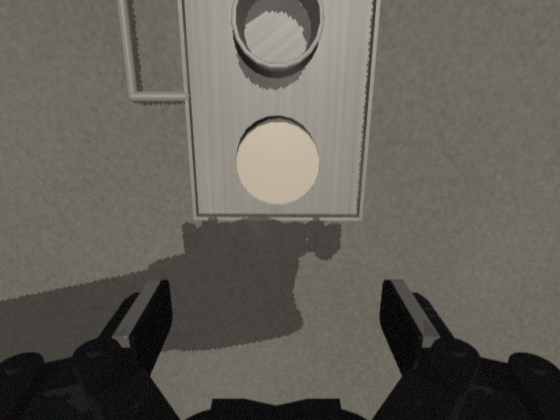

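The jar is on the right pad with its top at (278,163). A thin pad sliver shows at the far edge (row ~116), and the beaker is intact behind it. Next I'll check the offsets numerically.

```bash
python3 - <<'E'
from h import *; import json
np.set_printoptions(precision=2,suppress=True)
J=json.load(open("pics/w13.json"));W=cam("wrist",J);M=R.from_quat(J["ee_rot"]);w=cv2.imread("pics/w13.png")
f=lambda u,v,z:1e3*M.inv().apply(plane(W,(u,v),z)-J["position"])
print(w[108:130,277].max(1).tolist(),w[198:224,277].max(1).tolist())
for r in(140,150,163): print(r,w[r,228:246].max(1).tolist(),w[r,312:328].max(1).tolist())
print("jar top",f(278,163,.056),"pad far edge",f(277,116.5,.006),"tray end rim",f(277,218,.012))
# model: pad centre at TCP ref (.4986,-.3033), jar model circles
c=M.inv().apply(np.array([.4986,-.3033,.006])-J["position"])*1e3;print("pad est",c)
e=blob(((w.min(2)>150)).astype(np.uint8),(228,110,330,212),800)[0];print(np.array(e[0]),np.array(e[1]),f(*e[0],.056))
E
```

```text
[150, 152, 149, 151, 150, 150, 144, 110, 54, 50, 86, 108, 110, 117, 164, 192, 199, 197, 198, 198, 200, 198] [189, 186, 188, 187, 184, 174, 152, 137, 138, 136, 140, 137, 140, 138, 138, 120, 97, 83, 94, 121, 142, 138, 106, 77, 72, 71]
140 [144, 147, 150, 144, 146, 148, 153, 150, 149, 151, 149, 130, 64, 62, 105, 164, 185, 192] [147, 140, 149, 152, 155, 153, 154, 154, 156, 155, 149, 149, 150, 149, 147, 147]
150 [146, 148, 146, 148, 147, 145, 150, 149, 144, 103, 164, 186, 188, 191, 192, 192, 189, 189] [193, 191, 192, 189, 182, 150, 152, 154, 154, 150, 146, 150, 149, 149, 146, 148]
163 [147, 149, 149, 147, 148, 146, 148, 142, 167, 182, 189, 188, 190, 187, 188, 190, 191, 190] [193, 192, 192, 188, 189, 190, 182, 148, 151, 147, 142, 146, 147, 144, 145, 149]
jar top [ 28.65   1.82 136.11] pad far edge [ 57.08   1.16 186.13] tray end rim [-29.92   1.34 180.07]
pad est [ 29.69   2.42 186.11]
[277.41 162.49] [79.74 80.9 ] [ 29.02   1.4  136.11]
```

The pad's far gap is only about 2 mm (it should be 5), and the pad shows slightly more on the left. So the jar is off about +3 mm in x and +1.2 mm in y, and I'll nudge it by regripping.

```bash
python3 to.py .4973 -.3034 .049
```

```text
[ 0.4818 -0.3277  0.1921] units [0.144 0.006 0.716]
```

Emit:
send_rows(
  plan=[
    [[0,0,0,0.144,0.006,0.05,1],[0,0,0,0,0,0.15,1],[0,0,0,0,0,0.17,1],[0,0,0,0,0,0.17,1],[0,0,0,0,0,0.12,1],[0,0,0,0,0,0.045,1],[0,0,0,0,0,0,1],[0,0,0,0,0,0,0],[0,0,0,0,0,0,0],[0,0,0,0,0,0,0],[0,0,0,0,0,0,0],[0,0,0,0,0,0,0],[0,0,0,0,0,0,0],[0,0,0,0,0,-0.03,0],[0,0,0,0,0,-0.01,0],[0,0,0,-0.015,-0.006,0,0],[0,0,0,0,0,0,0],[0,0,0,0,0,0,0]],
  ],
)

```text
clock: 28.05
position: [0.4947, -0.3072, 0.0605]
ee_rot: [0.869, 0.494, -0.0, 0.0]
ft_force: [0.1, -0.8, 0.4]
grip_width: 0.708
grasp_force: 43.5
```

Emit:
send_rows(
  plan=[
    [[0,0,0,0.003,-0.003,0.03,0],[0,0,0,0,0,0.012,0],[0,0,0,0,0,0.008,0],[0,0,0,0,0,0,0],[0,0,0,0,0,0,0]],
  ],
)

```text
clock: 28.47
position: [0.4954, -0.3063, 0.0535]
ee_rot: [0.869, 0.494, -0.0, 0.001]
ft_force: [-13.0, 5.7, 36.3]
grip_width: 0.706
grasp_force: 48.6
```

Emit:
send_rows(
  plan=[
    [[0,0,0,0,0,-0.01,0],[0,0,0,0,0,0,1],[0,0,0,0,0,0,1],[0,0,0,0,0,0,1],[0,0,0,0,0,0,1],[0,0,0,0,0,0,1],[0,0,0,0,0,0,1],[0,0,0,0,0,-0.1,1],[0,0,0,0,0,-0.15,1],[0,0,0,0,0,-0.17,1],[0,0,0,0,0,-0.17,1],[0,0,0,-0.13,0,-0.11,1],[0,0,0,0,0,0,1],[0,0,0,0,0,0,1],[0,0,0,0,0,0,1]],
  ],
)

```text
clock: 29.72
position: [0.4813, -0.3281, 0.1919]
ee_rot: [0.869, 0.494, -0.0, -0.0]
ft_force: [0.7, 0.9, -0.8]
grip_width: 1.001
grasp_force: 0.0
```

```bash
python3 snap.py w14; python3 - <<'E'
import cv2
w=cv2.imread("pics/w14.png").max(2)
for c in(271,277,283): print(c,w[105:135,c].tolist())
for r in(125,135,145,160): print(r,w[r,228:256].tolist(),w[r,298:328].tolist())
E
```

```text
29.7167 [ 0.4813 -0.3281  0.1919] yaw 59.27 tilt [-5.e-04  5.e-04 -1.e+00] [ 1.    0.33 -0.59  1.63  0.19  1.24 -0.16]
271 [155, 157, 155, 155, 157, 156, 155, 156, 153, 150, 109, 46, 28, 29, 29, 31, 37, 74, 98, 109, 124, 170, 198, 201, 198, 196, 199, 198, 200, 199]
277 [152, 152, 151, 152, 153, 152, 151, 149, 148, 119, 69, 42, 39, 37, 33, 38, 64, 94, 110, 112, 126, 164, 193, 200, 201, 198, 202, 201, 199, 198]
283 [154, 153, 155, 154, 153, 155, 154, 155, 153, 150, 118, 64, 44, 39, 43, 41, 49, 73, 102, 112, 127, 164, 194, 199, 201, 200, 199, 197, 197, 199]
125 [149, 148, 146, 149, 147, 151, 155, 152, 153, 152, 149, 151, 153, 150, 148, 151, 153, 150, 153, 156, 148, 117, 73, 38, 29, 25, 26, 28] [57, 58, 61, 61, 81, 126, 148, 151, 153, 153, 154, 153, 153, 152, 154, 149, 151, 149, 153, 156, 155, 153, 156, 154, 153, 150, 151, 151, 151, 153]
135 [151, 149, 149, 146, 149, 148, 153, 151, 151, 151, 151, 151, 147, 128, 64, 42, 40, 39, 37, 54, 78, 101, 140, 165, 186, 191, 195, 197] [196, 196, 196, 194, 178, 158, 128, 103, 77, 64, 62, 67, 79, 123, 149, 151, 151, 151, 154, 155, 153, 155, 154, 151, 151, 151, 151, 149, 152, 151]
145 [148, 150, 149, 147, 146, 148, 151, 150, 150, 147, 82, 51, 62, 111, 167, 186, 190, 192, 194, 194, 193, 194, 193, 193, 196, 194, 193, 194] [192, 196, 194, 193, 194, 192, 194, 195, 193, 193, 193, 192, 195, 186, 152, 90, 83, 144, 152, 153, 154, 155, 154, 152, 150, 150, 150, 148, 146, 150]
160 [147, 147, 149, 146, 146, 147, 145, 134, 170, 185, 190, 192, 190, 191, 192, 188, 188, 191, 188, 191, 191, 193, 190, 189, 194, 189, 191, 190] [191, 192, 194, 192, 195, 193, 191, 193, 193, 191, 193, 194, 191, 191, 192, 193, 192, 190, 192, 184, 156, 151, 151, 149, 146, 148, 148, 150, 147, 150]
```

The jar is now centred (far gap about 5.1 mm, sides equal). Last is the lid.

Emit:
send_rows(
  plan=[
    [[0,0,0,0.1,-0.032,0,1],[0,0,0,0.178,-0.057,0,1],[0,0,0,0.178,-0.057,0,1],[0,0,0,0.178,-0.057,0,1],[0,0,0,0.178,-0.057,0,1],[0,0,0,0.178,-0.057,0,1],[0,0,0,0.178,-0.057,0,1],[0,0,0,0.178,-0.057,0,1],[0,0,0,0.178,-0.057,0,1],[0,0,0,0.178,-0.057,0,1],[0,0,0,0.178,-0.057,0,1],[0,0,0,0.178,-0.057,0,1],[0,0,0,0.178,-0.057,0,1],[0,0,0,0.115,-0.042,0,1],[0,0,0,0,0,0.15,1],[0,0,0,0,0,0.12,0.6],[0,0,0,0,0,0,0.6],[0,0,0,0,0,0,0.6],[0,0,0,0,0,0,0.6]],
  ],
)

```text
clock: 31.35
position: [0.5915, 0.1537, 0.1393]
ee_rot: [0.869, 0.495, 0.0, -0.0]
ft_force: [-0.2, 0.2, 1.5]
grip_width: 0.603
grasp_force: 0.0
```

```bash
python3 snap.py w15; python3 - <<'E'
from h import *; import json
np.set_printoptions(precision=4,suppress=True)
J=json.load(open("pics/w15.json"));W=cam("wrist",J);M=R.from_quat(J["ee_rot"]);w=cv2.imread("pics/w15.png")
print("exp disc",proj(W,[.591,.1535,.014]),"knob",proj(W,[.591,.1535,.042]))
hsv=cv2.cvtColor(w,cv2.COLOR_BGR2HSV)
for n,m,z,a in[("disc",(hsv[...,1]<60)&(hsv[...,2]>125),.014,1500),("knob",w.max(2)<50,.042,150)]:
    x,y=map(int,proj(W,[.591,.1535,z])); k=65 if n=="disc" else 35
    for e in blob(m.astype(np.uint8),(x-k,y-k,x+k,y+k),a)[:2]: X=plane(W,e[0],z);print(n,np.array(e[0]),np.array(e[1]),e[2],X,"tool mm",1e3*M.inv().apply(X-J["position"]))
E
```

```text
31.35 [0.5915 0.1537 0.1393] yaw 59.3 tilt [ 3.e-04  4.e-04 -1.e+00] [ 0.27  0.5  -0.77  1.6   0.37  1.2  -1.12]
exp disc [274.9138 206.1057] knob [274.7938 219.8406]
disc [274.5537 199.8314] [73.9377 94.663 ] 89.97319030761719 [0.5932 0.1577 0.014 ] tool mm [  4.2303  -0.6256 125.3224]
knob [274.5462 215.2124] [24.6406 34.3042] 0.8626521229743958 [0.5925 0.1563 0.042 ] tool mm [ 2.7001 -0.5253 97.3216]
```

View pics/w15.png

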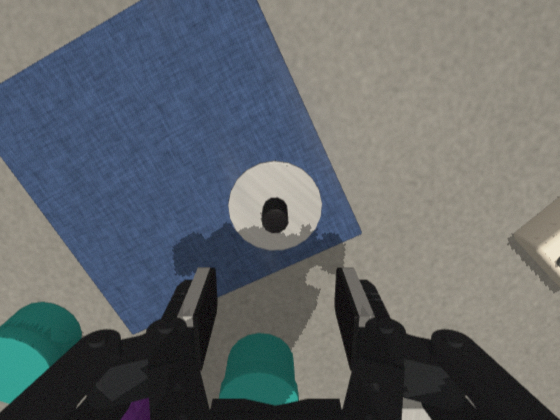

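The lid disc is at (275,206) with its knob top at (275,220), within 1 mm of the TCP axis, and the jaws are pre-closed to 0.6. Descend and grip the knob.

Emit:
send_rows(
  plan=[
    [[0,0,0,0.002,-0.002,0.1,0.6],[0,0,0,0,0,0.15,0.6],[0,0,0,0,0,0.13,0.6],[0,0,0,0,0,0.08,0.6],[0,0,0,0,0,0.036,0.6],[0,0,0,0,0,0,0.4],[0,0,0,0,0,0,0.4],[0,0,0,0,0,0,0.4],[0,0,0,0,0,0,0.4]],
  ],
)

```text
clock: 32.15
position: [0.5922, 0.1542, 0.041]
ee_rot: [0.869, 0.495, 0.001, 0.0]
ft_force: [0.2, 0.3, -0.3]
grip_width: 0.399
grasp_force: 0.0
```

Emit:
send_rows(
  plan=[
    [[0,0,0,0,0,0,0],[0,0,0,0,0,0,0],[0,0,0,0,0,0,0],[0,0,0,0,0,0,0],[0,0,0,0,0,0,0],[0,0,0,0,0,0,0]],
  ],
)

```text
clock: 32.65
position: [0.5918, 0.154, 0.0403]
ee_rot: [0.869, 0.495, 0.001, 0.0]
ft_force: [-1.1, -1.2, 6.2]
grip_width: 0.191
grasp_force: 38.9
```

Emit:
send_rows(
  plan=[
    [[0,0,0,0,0,-0.08,0],[0,0,0,0,0,-0.15,0],[0,0,0,0,0,-0.17,0],[0,0,0,0,0,-0.17,0],[0,0,0,0,0,-0.12,0],[0,0,0,-0.077,0.036,0,0],[0,0,0,-0.165,0.0725,0,0],[0,0,0,-0.165,0.0725,0,0],[0,0,0,-0.165,0.0725,0,0],[0,0,0,-0.165,0.0725,0,0],[0,0,0,-0.165,0.0725,0,0],[0,0,0,-0.165,0.0725,0,0],[0,0,0,-0.165,0.0725,0,0],[0,0,0,-0.165,0.0725,0,0],[0,0,0,-0.165,0.0725,0,0],[0,0,0,-0.165,0.0725,0,0],[0,0,0,0,0,0,0],[0,0,0,0,0,0,0],[0,0,0,0,0,0,0]],
  ],
)

```text
clock: 34.23
position: [0.5457, -0.2202, 0.1773]
ee_rot: [0.869, 0.495, 0.0, -0.0]
ft_force: [0.9, 0.2, -0.7]
grip_width: 0.191
grasp_force: 39.2
```

```bash
python3 snap.py w16; python3 to.py .5464 -.2207 .105; python3 - <<'E'
from h import *; import json
np.set_printoptions(precision=4,suppress=True)
J=json.load(open("pics/w16.json"));W=cam("wrist",J);M=R.from_quat(J["ee_rot"]);w=cv2.imread("pics/w16.png")
p=np.array(J["position"]);Z=p[2]
for dx in(0,-.002): 
  c=p+M.apply([dx,0,0]);c[2]=Z-.0343+.008
  q=np.array([proj(W,c+M.apply([.034*np.cos(a),.034*np.sin(a),0])) for a in np.linspace(0,6.28,90)]);print("disc pred rows",q[:,1].min(),"cols",q[:,0].min(),q[:,0].max(),"center row",proj(W,c)[1])
print(w[210:330:3,276].max(1).tolist());r=int(proj(W,c)[1]);print(r,w[r-20,150:260:4].max(1).tolist(),w[r-20,300:400:4].max(1).tolist())
E
```

```text
34.2333 [ 0.5457 -0.2202  0.1773] yaw 59.3 tilt [ 1.e-04  6.e-04 -1.e+00] [ 0.85  0.38 -0.67  1.62  0.25  1.23 -0.41]
[ 0.546  -0.2194  0.1774] units [-0.005  0.005  0.362]
disc pred rows 203.17144035821838 cols 201.449006359392 348.7998445502851 center row 273.10038811650514
disc pred rows 207.55187499069092 cols 201.7264456630553 348.51739117165306 center row 276.9348007322028
[156, 156, 153, 151, 151, 149, 151, 153, 148, 150, 149, 152, 153, 152, 149, 151, 155, 67, 24, 26, 29, 24, 26, 24, 23, 17, 7, 15, 18, 20, 20, 8, 12, 8, 15, 10, 17, 10, 12, 27]
276 [124, 116, 114, 114, 114, 117, 118, 118, 118, 113, 92, 92, 91, 100, 137, 152, 152, 151, 151, 151, 150, 151, 155, 105, 153, 106, 126, 148] [122, 141, 150, 146, 146, 147, 153, 152, 150, 146, 150, 150, 146, 151, 110, 144, 117, 116, 112, 118, 118, 118, 117, 118, 122]
```

```bash
python3 - <<'E'
import cv2
w=cv2.imread("pics/w16.png").max(2)
print(w[186:216,276].tolist(),w[186:216,262].tolist()); print(w[262,190:225].tolist(),w[262,325:365].tolist())
E
```

```text
[151, 152, 147, 129, 102, 95, 93, 98, 99, 97, 99, 95, 96, 98, 94, 100, 93, 94, 95, 91, 90, 110, 149, 162, 156, 151, 155, 156, 157, 154] [151, 146, 128, 101, 98, 98, 95, 95, 94, 94, 97, 99, 95, 97, 96, 95, 97, 96, 98, 99, 96, 92, 98, 125, 155, 151, 150, 151, 149, 152]
[108, 110, 99, 96, 96, 91, 70, 69, 84, 97, 100, 98, 98, 98, 101, 145, 156, 153, 150, 151, 152, 153, 151, 150, 148, 151, 152, 151, 150, 152, 151, 151, 150, 150, 151] [147, 148, 148, 147, 151, 150, 149, 150, 150, 153, 153, 152, 151, 151, 151, 149, 148, 143, 146, 144, 141, 136, 145, 145, 146, 148, 149, 156, 153, 152, 149, 119, 72, 73, 117, 150, 148, 139, 118, 118]
```

Emit:
send_rows(
  plan=[
    [[0,0,0,-0.003,0.005,0.08,0],[0,0,0,0,0,0.12,0],[0,0,0,0,0,0.1,0],[0,0,0,0,0,0.04,0],[0,0,0,0,0,0,0],[0,0,0,0,0,0,0],[0,0,0,0,0,0,0],[0,0,0,0,0,0,0]],
  ],
)

```text
clock: 34.95
position: [0.5471, -0.2218, 0.1108]
ee_rot: [0.869, 0.495, 0.001, 0.001]
ft_force: [-0.0, -0.1, -0.2]
grip_width: 0.194
grasp_force: 39.2
```

```bash
python3 to.py .5466 -.2203 .0963
```

```text
[ 0.5471 -0.2218  0.1108] units [ 0.005 -0.006  0.072]
```

Emit:
send_rows(
  plan=[
    [[0,0,0,0.005,-0.005,0.03,0],[0,0,0,0,0,0.02,0],[0,0,0,0,0,0.015,0],[0,0,0,0,0,0.006,0],[0,0,0,0,0,0,0],[0,0,0,0,0,0,0]],
  ],
)

```text
clock: 35.45
position: [0.5463, -0.2205, 0.0964]
ee_rot: [0.869, 0.495, 0.0, 0.001]
ft_force: [-3.8, 2.1, 13.9]
grip_width: 0.186
grasp_force: 40.6
```

Contact came at exactly the seated height (0.096) with 14 N. Release and retreat.

Emit:
send_rows(
  plan=[
    [[0,0,0,0,0,0,0.6],[0,0,0,0,0,0,0.6],[0,0,0,0,0,0,0.6],[0,0,0,0,0,0,0.6],[0,0,0,0,0,0,0.6],[0,0,0,0,0,0,0.6],[0,0,0,0,0,-0.08,0.6],[0,0,0,0,0,-0.14,0.6],[0,0,0,0,0,-0.17,0.6],[0,0,0,-0.15,0,-0.13,0.6],[0,0,0,-0.08,0,0,0.6],[0,0,0,0,0,0,0.6],[0,0,0,0,0,0,0.6],[0,0,0,0,0,0,0.6]],
  ],
)

```text
clock: 36.62
position: [0.5224, -0.2593, 0.1987]
ee_rot: [0.869, 0.495, -0.0, -0.0]
ft_force: [-0.6, 0.3, 0.0]
grip_width: 0.598
grasp_force: 0.0
```

```bash
python3 snap.py w17; python3 - <<'E'
from h import *; import json
np.set_printoptions(precision=4,suppress=True)
J=json.load(open("pics/w17.json"));W=cam("wrist",J);M=R.from_quat(J["ee_rot"]);w=cv2.imread("pics/w17.png")
b=[.5460,-.2214]
for n,z,rad in[("disc",.070,.034),("beaker rim",.066,.029),("base",.006,.029),("pad",.006,.034),("knob top",.098,.009)]:
  q=np.array([proj(W,np.array([*b,z])+M.apply([rad*np.cos(a),rad*np.sin(a),0])) for a in np.linspace(0,6.28,90)]);print(n,"rows",q[:,1].min().round(1),q[:,1].max().round(1),"cols",q[:,0].min().round(1),q[:,0].max().round(1))
x,y=map(int,proj(W,[*b,.07])); print(x,y)
print("col",x,list(range(y-75,y-30))[0],w[y-75:y-25,x].max(1).tolist()); print("near",y+25,w[y+25:y+75,x].max(1).tolist())
for r in(y,y-25): print("row",r,x-65,w[r,x-65:x-30].max(1).tolist(),x+30,w[r,x+30:x+65].max(1).tolist())
for e in blob((w.max(2)<50).astype(np.uint8),(x-30,y-30,x+30,y+45),100)[:1]: print("knob",e)
E
```

```text
36.6167 [ 0.5224 -0.2593  0.1987] yaw 59.31 tilt [-4.e-04  7.e-04 -1.e+00] [ 0.92  0.35 -0.66  1.61  0.22  1.26 -0.31]
disc rows 90.5 190.0 cols 227.6 326.5
beaker rim rows 98.2 181.8 cols 235.5 318.6
base rows 95.4 164.4 cols 242.9 310.9
pad rows 89.0 170.0 cols 237.0 316.8
knob top rows 134.6 163.8 cols 262.5 291.8
277 142
col 277 67 [164, 164, 160, 162, 165, 165, 165, 162, 165, 163, 163, 165, 163, 163, 161, 160, 160, 160, 161, 162, 162, 161, 161, 158, 161, 158, 146, 150, 159, 163, 163, 163, 163, 161, 159, 157, 158, 157, 155, 153, 152, 157, 156, 155, 154, 156, 151, 151, 154, 156]
near 167 [143, 147, 144, 142, 144, 148, 147, 148, 147, 146, 148, 148, 145, 148, 143, 142, 146, 143, 146, 143, 145, 144, 144, 144, 142, 141, 144, 144, 145, 142, 145, 143, 142, 143, 140, 140, 136, 99, 44, 26, 28, 26, 32, 38, 88, 107, 110, 114, 110, 110]
row 142 212 [143, 141, 139, 140, 140, 142, 146, 145, 146, 146, 146, 141, 140, 147, 143, 135, 143, 147, 147, 153, 150, 151, 149, 150, 149, 149, 148, 147, 147, 147, 147, 148, 148, 145, 146] 307 [144, 140, 143, 141, 148, 146, 146, 144, 144, 142, 145, 140, 145, 145, 144, 145, 147, 142, 143, 145, 147, 146, 146, 148, 145, 144, 147, 146, 147, 151, 150, 148, 147, 141, 141]
row 117 212 [144, 143, 143, 145, 145, 149, 149, 145, 150, 152, 148, 151, 149, 149, 146, 146, 147, 148, 148, 150, 151, 153, 134, 146, 155, 150, 155, 155, 158, 154, 156, 159, 157, 156, 156] 307 [155, 156, 153, 154, 156, 153, 154, 151, 152, 150, 136, 152, 152, 152, 149, 150, 150, 149, 146, 149, 150, 151, 150, 151, 150, 152, 150, 150, 151, 149, 153, 154, 153, 148, 151]
knob ((275.62847900390625, 148.75338745117188), (26.25726318359375, 31.199609756469727), 2.463829755783081)
```

The lid matches its prediction within about 1–2 mm. One oblique numeric check of lid against beaker wall, from beyond the bottle side.

Emit:
send_rows(
  plan=[
    [[0,0,0,0.15,0,0,0.6],[0,0,0,0.15,0,0,0.6],[0,0,0,0.15,0,0,0.6],[0,0,0,0,0,0,0.6],[0,0,0,0,0,0,0.6],[0,0,0,0,0,0,0.6]],
  ],
)

```text
clock: 37.17
position: [0.5683, -0.1821, 0.1986]
ee_rot: [0.869, 0.495, -0.0, -0.0]
ft_force: [-0.3, -0.5, -0.5]
grip_width: 0.599
grasp_force: 0.0
```

```bash
python3 snap.py w18; python3 - <<'E'
from h import *; import json
np.set_printoptions(precision=4,suppress=True)
J=json.load(open("pics/w18.json"));W=cam("wrist",J);M=R.from_quat(J["ee_rot"]);w=cv2.imread("pics/w18.png")
b=[.5460,-.2214]
for n,z,rad in[("disc top",.070,.034),("disc low",.066,.034),("rim",.066,.029),("base",.006,.029),("pad",.006,.034),("knob top",.098,.009)]:
  q=np.array([proj(W,np.array([*b,z])+M.apply([rad*np.cos(a),rad*np.sin(a),0])) for a in np.linspace(0,6.28,90)]);print(n,"rows",q[:,1].min().round(1),q[:,1].max().round(1),"cols",q[:,0].min().round(1),q[:,0].max().round(1))
g=w.max(2)
print("col276 from 180",g[180:290,276].tolist())
for r in(205,212,219,226): print(r,"220:",g[r,220:262].tolist(),"292:",g[r,292:334].tolist())
E
```

```text
37.1667 [ 0.5683 -0.1821  0.1986] yaw 59.36 tilt [-8.e-04  2.e-04 -1.e+00] [ 0.78  0.38 -0.69  1.58  0.25  1.27 -0.48]
disc top rows 218.4 298.5 cols 232.2 321.0
disc low rows 216.5 295.7 cols 232.8 320.4
rim rows 222.8 290.3 cols 239.2 314.0
base rows 198.9 256.8 cols 245.4 307.7
pad rows 193.6 261.5 cols 240.0 313.1
knob top rows 266.8 289.8 cols 263.6 289.6
col276 from 180 [155, 154, 155, 155, 154, 153, 154, 153, 157, 152, 155, 152, 154, 154, 153, 151, 130, 87, 37, 29, 33, 35, 49, 77, 87, 91, 89, 89, 88, 90, 88, 89, 93, 91, 94, 86, 79, 77, 80, 87, 133, 155, 156, 157, 155, 152, 149, 147, 146, 125, 102, 98, 95, 98, 96, 97, 95, 98, 95, 100, 96, 98, 99, 100, 94, 98, 101, 97, 95, 96, 96, 82, 53, 24, 20, 20, 17, 23, 24, 23, 20, 25, 17, 21, 22, 18, 25, 18, 21, 23, 22, 24, 24, 31, 24, 33, 27, 26, 29, 10, 22, 21, 23, 16, 27, 26, 23, 26, 24, 46]
205 220: [151, 147, 152, 149, 152, 154, 154, 153, 151, 152, 147, 151, 154, 154, 150, 153, 155, 155, 152, 151, 150, 150, 149, 152, 153, 154, 150, 153, 150, 152, 144, 118, 105, 67, 51, 40, 36, 41, 34, 33, 33, 37] 292: [33, 26, 27, 25, 28, 28, 34, 73, 
[... 631 characters left out ...]
 93, 94, 94, 95, 98, 106, 120, 106, 104, 99, 92, 48, 35, 34, 34, 36, 38, 45, 69, 83, 80, 77, 80, 79, 80, 82, 82, 81, 81, 83, 78] 292: [86, 80, 88, 86, 80, 75, 76, 79, 75, 79, 74, 78, 62, 35, 27, 25, 33, 72, 148, 155, 154, 151, 146, 130, 126, 127, 142, 126, 142, 149, 147, 150, 149, 151, 150, 148, 148, 152, 153, 152, 154, 153]
226 220: [93, 93, 96, 94, 96, 97, 100, 97, 95, 94, 95, 92, 95, 97, 94, 91, 97, 95, 95, 91, 44, 25, 16, 25, 29, 27, 55, 72, 77, 80, 80, 86, 87, 92, 98, 99, 99, 101, 103, 98, 102, 101] 292: [152, 135, 149, 154, 147, 142, 129, 103, 85, 78, 77, 74, 76, 72, 69, 47, 25, 21, 29, 60, 95, 97, 96, 96, 97, 94, 95, 96, 92, 94, 95, 95, 97, 107, 142, 146, 145, 151, 153, 152, 154, 149]
```

The numbers confirm it: pad-to-beaker far gap 4.7 mm (expected 5), beaker and pad columns agree within 1 px, and the lid disc agrees with the beaker within about 1.5 mm at the seated height. The gripper is clear of everything, so I'm handing in.

```bash
python3 -c "
from workcell import job
print(job.hand_in())"
```

```text
the job is handed in; nothing more can be done
None
```

The job is handed in at about 37 s: beaker on the middle pad with its lid on (knob up), brown bottle on the left pad and white jar on the right, each within about 2 mm of centre by wrist-camera measurement; the timer and wash bottle were not touched.

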